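# Load the cell carrier and hold it up

### The job

Stand the loose battery cell upright in the empty cup of the cell carrier, all the way down, and let go of it; only then pick the carrier up by the middle of its handle and lift it about 12 cm clear of the bench. Keep it level, with a cell standing in each cup, and finish while still holding it steady in the air: do not put it down or let go. Leave the tape roll, the steel block and the phone alone.

Things in the scene. Friction and masses are not known exactly. Their poses are not given: they have to be found in the camera images.
- carrier: the loose cell carrier, 180 x 44 mm, 85 mm high, about 0.35 kg, balanced about its middle: dark steel base 6 mm thick, a round grey cup near each end, a handle in the middle. Origin at the centre of its underside; x along its length, y across, z up. Handle: black bar 64 mm long (x), 14 mm wide (y), from 71 to 85 mm up, on two uprights 14 mm wide at x = +/-29 mm
- grip (a point): the middle of the handle bar, 78 mm above the carrier's underside; axes as the carrier's. Grip it here, fingers closing across the carrier (along y)
- cup_empty (a point): middle of the inner floor of the empty cup, on the carrier at x = +68 mm, 10 mm above its underside; z up. The cup is 19 mm wide inside for the lower 20 mm, then flares to 26 mm at the rim, 26 mm above this floor; 32 mm wide outside at the rim
- cup_full (a point): the same for the other cup, at x = -68 mm, in which a cell already stands
- cell_loose: a battery cell, orange with a white band, 14 mm diameter, body 47 mm long plus a small stud on top, 24 g, standing upright and free on the bench. Origin at the centre of its lower end, z up along its length. It must be gripped near its top, since the lower 26 mm go inside the cup
- cell_in_cup: an identical cell that already stands in the other cup; origin at the centre of its lower end, z up
- tape_roll: bystander: a roll of masking tape lying flat, 104 mm across, 25 mm high; origin at the centre of its underside
- jig_block: bystander: a flat grey steel block 66 x 52 x 18 mm; origin at the centre of its underside, x along the 66 mm
- phone: bystander: a black phone lying flat, 158 x 75 x 8 mm; origin at the centre of its underside, x along the 158 mm

How it is judged:
By the outcome, as a careful person would: the job done as asked, in the order asked, and still so for the second after the job is handed in, while the arm keeps its last pose, push and grip.
It also fails if it takes over 48 s, if anything falls off the work surface, if the arm or the gripper's body presses on something with over 40 N, if the wrist force passes 120 N, or if a joint passes its speed limit or range.

### The arm

A 7-joint arm with a two-finger parallel gripper is mounted at the origin on a cart in front of the work surface, level with it; the furniture and walls round the work are solid. World frame = base frame: x ahead of the robot, y to its left, z up, the work surface at z = 0. Lengths are in mm, angles in rad, forces in N, time in s.
With the tool pointing down it reaches from about 425 to 825 mm from the base axis. Payload 3.6 kg.
Tool frame: the origin (TCP) lies between the finger pads, 19 mm behind the fingertips; this is the grasp point; z points along the fingers, y is the line along which they close (so a half turn about z gives the same grasp; the last joint's range is limited). The gripper opens to 93 mm and grips with 3 to 60 N. Pads are 15 mm wide; open, the fingers measure 128 mm over their backs; the gripper's body (75 mm by 188 mm) begins 65 mm behind the grasp point.
Start: joints at [-1.252, 0.615, -0.013, 1.423, 0.008, 1.103, -0.04], TCP at [220.283, 611.505, 237.44] pointing down, gripper open.
Joint ranges: [-3.12, 3.12], [-0.3, 2.06], [-1.34, 1.32], [0.26, 2.42], [-1.36, 4.5], [0.01, 1.98], [-2.84, 2.84]. Speed limits (rad/s): [2.79, 2.79, 3.14, 3.14, 3.14, 3.14, 3.14].

### API

Orientations are given as a unit quaternion [x, y, z, w].
In Python, from plant import arm, cams, finish_job gives the robot as it stands.
- The arm moves only by the shell command python3 -m creep 'ROWS' [OPENING] [FORCE]. ROWS is JSON, a list of rows, each a list of 4 numbers: the shift along the tool's x, y, z in m, then the turn about the tool's z in rad. In form: [[dx, dy, dz, turn], ...]. A call has 1 to 5 rows; each row shifts and turns the commanded pose from where the row before left it, along the tool's axes as they then stand; what a row does not reach is not made up. A row lasts 1/12 s, in which the tool goes at most 41.7 mm and 7.16 degrees, less where a joint would pass 70% of its speed; a pose out of reach is approached as far as the arm can. A call is refused whole if a number of a shift passes 0.0417 or a number of a turn 0.125, either way. A call with a gripper value outside its range is refused whole. OPENING is the opening, from 0 (shut) to 1 (fully open), set as the call begins (- or left out, the last holds). The fingers move at their own pace and stop on an object; FORCE is the grip in N (left out, the last holds). Time passes only in rows, so rows that do not move let the fingers close. It gives the time, the measured TCP pose, the force, the opening and the grip force at its end, in the units of the state.
- arm.read_state(): the state, without advancing time (a new reading comes with each control period).
- cams.read_camera(name): name is "scene" or "top" or "wrist"; returns (picture, depth): 480x640x3 uint8, red, green, blue; 480x640 float32, mm along the optical axis (not along the pixel's ray), 0 where there is no reading.
- cams.calibration(name): a dict with "fx", "fy", "cx", "cy" (pixels), "origin" and "rotation" of the camera in the world. Camera axes: x right, y down, z forward; pixel columns grow to the right and rows downward; lengths in mm; the calibration is good to about 2 mm. A picture is of the moment at which its call begins: read the wrist's pose just before it. calibration takes no time and is no camera call; for the wrist camera it gives the pose at the moment of the call.
- finish_job(): hands the job in; it is judged then, once.
The state is a dict: "clock": time; "joints": joint angles; "dq": joint speeds; "effort": joint torques, N m; "tcp_pos": TCP position; "eef_rot": TCP orientation; "ft_force": force on the tool from outside, world axes, zero at the start; "wrist_torque": the same for the moment, N m; "gripper_width": opening from 0.0 (shut) to 1.0 (fully open); "grasp_force": force on a finger pad.
Only numpy, scipy, OpenCV 4.12 (cv2) and the standard library are available. Lean on these libraries where they do the work, as an engineer would, in place of code of your own. Each camera call takes 0.05 s, during which the arm holds its last target. There are 200 camera calls.

## Working session

There is one attempt and no reset: what is moved stays moved. The work goes in short steps, Python scripts to look and compute and a shell command to move; the robot and the scene stay as the last step left them, time stands still between calls to the robot, and variables do not carry over. Pictures are saved under pics/ and viewed, at most 10 in all, crops included, and the job is handed in when it is done.

```bash
ls; mkdir -p pics; python3 - <<'E'
from plant import arm,cams
import cv2,numpy as np
s=arm.read_state();print({k:np.round(v,3).tolist() for k,v in s.items()})
for n in("top","scene"):
    c=cams.calibration(n);print(n,{k:np.round(v,3).tolist() for k,v in c.items()})
    p,d=cams.read_camera(n);cv2.imwrite(f"pics/{n}0.png",p[:,:,::-1]);np.save(f"{n}0.npy",d);np.save(f"{n}0p.npy",p)
E
```

```text
pics
{'clock': 0.0, 'joints': [-1.251, 0.616, -0.013, 1.425, 0.008, 1.103, -0.04], 'dq': [-0.001, -0.001, -0.0, 0.0, -0.002, 0.002, 0.001], 'effort': [-0.0, -45.894, 0.209, -16.575, -0.061, 0.02, 0.0], 'tcp_pos': [220.054, 610.815, 236.307], 'eef_rot': [0.172, 0.985, -0.001, -0.0], 'ft_force': [-0.235, 0.087, -0.226], 'wrist_torque': [0.015, 0.001, -0.023], 'grasp_force': 0.0, 'gripper_width': 1.002}
top {'fx': 599.172, 'fy': 599.172, 'cx': 324.786, 'cy': 243.945, 'origin': [421.337, -44.751, 1407.564], 'rotation': [-0.698, 0.714, -0.035, 0.027]}
scene {'fx': 574.366, 'fy': 574.366, 'cx': 314.455, 'cy': 232.417, 'origin': [-147.424, -602.855, 867.307], 'rotation': [0.811, -0.415, 0.178, -0.371]}
```

View pics/top0.png

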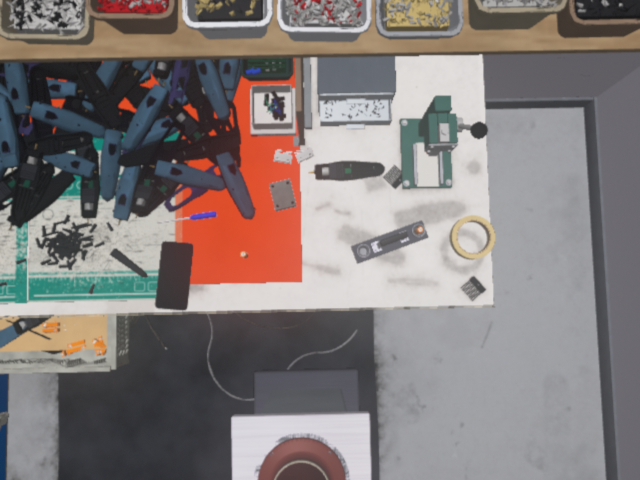

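View pics/scene0.png

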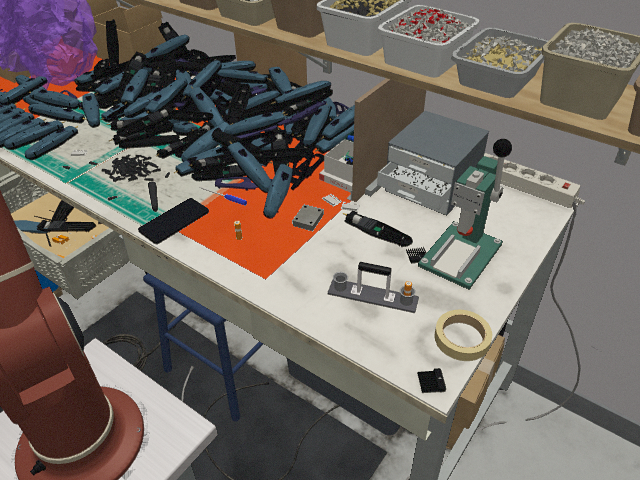

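The top view shows the loose cell at (243,254) on the orange mat. The carrier lies between (355,252) and (425,230), with its empty cup at (363,253) and the full one at (420,231). The phone is at (174,275), the block at (283,194) and the tape at (473,238). The scene view agrees, with the cell at (238,230).

```bash
cat > h.py <<'E'
import numpy as np,cv2
from scipy.spatial.transform import Rotation as R
def ray(c,px):
    r=c["rotation"];r=R.from_quat(r) if np.size(r)==4 else R.from_matrix(r)
    return np.array(c["origin"]),r.apply([(px[0]-c["cx"])/c["fx"],(px[1]-c["cy"])/c["fy"],1])
def onz(c,px,z):
    o,d=ray(c,px);return o+d*(z-o[2])/d[2]
def proj(c,p):
    q=R.from_quat(c["rotation"]).inv().apply(np.array(p)-c["origin"]);return q[:2]/q[2]*c["fx"]+[c["cx"],c["cy"]]
def tocmd(s,p):  # world displacement into tool axes
    return R.from_quat(s["eef_rot"]).inv().apply(np.array(p)-s["tcp_pos"])
E
python3 - <<'E'
from h import *;from plant import cams,arm
c=cams.calibration("top");k=cams.calibration("scene")
print("cell",onz(c,(243,254),47),onz(k,(238.5,222),47))
print("cupE",onz(c,(363,253),36),"full",onz(c,(420,231),57))
p=np.load("top0p.npy");g=p.astype(int)
m=((g.max(2)<115)).astype(np.uint8);m[:215]=0;m[270:]=0;m[:,:345]=0;m[:,435:]=0
n,l,st,ce=cv2.connectedComponentsWithStats(m);i=1+st[1:,4].argmax()
cn=cv2.findContours((l==i).astype(np.uint8),0,2)[0];r=cv2.minAreaRect(np.vstack(cn));b=cv2.boxPoints(r)
print(st[i],[onz(c,q,6).round(0).tolist() for q in b])
s=arm.read_state();print(R.from_quat(s["eef_rot"]).as_matrix().round(2))
w=cams.calibration("wrist");print(w)
E
```

```text
cell [520.88218645 124.12227714  47.        ] [524.32694252 119.51364097  47.        ]
cupE [ 517.8760167 -149.6581217   36.       ] full [ 563.58851399 -278.99168294   57.        ]
[378 226  43  26 440] [[554.0, -183.0, 6.0], [587.0, -275.0, 6.0], [551.0, -288.0, 6.0], [518.0, -196.0, 6.0]]
[[-0.94  0.34 -0.  ]
 [ 0.34  0.94 -0.  ]
 [-0.   -0.   -1.  ]]
{'fx': 333.05102886768805, 'fy': 333.05102886768805, 'cx': 312.71804373142476, 'cy': 243.38648480405075, 'origin': array([154.98514082, 634.80084748, 383.88294026]), 'rotation': array([0.81207762, 0.56977651, 0.07191354, 0.10350413])}
```

```bash
python3 - <<'E'
from h import *;from plant import cams
P=[]
for n in("top","scene"):
    c=cams.calibration(n);d=np.load(n+"0.npy");v,u=np.mgrid[:480,:640]
    q=np.stack([(u-c["cx"])/c["fx"]*d,(v-c["cy"])/c["fy"]*d,d],-1)[d>0]
    P.append(R.from_quat(c["rotation"]).apply(q)+c["origin"])
P=np.vstack(P);P=P[(P[:,2]>-20)&(P[:,2]<600)]
def mx(a,b,w):
    a=np.array(a);b=np.array(b);L=np.linalg.norm(b-a);e=(b-a)/L;r=P[:,:2]-a
    k=(r@e>-w)&(r@e<L+w)&(abs(r[:,0]*e[1]-r[:,1]*e[0])<w);return np.percentile(P[k,2],[50,99,99.9]).round(),P[k][P[k,2].argmax()].round()
print(mx((220,611),(520,122),110));print(mx((520,122),(518,-150),110));print(mx((518,-150),(541,-214),110))
print(mx((518,122),(519,122),30))
E
```

```text
(array([  0.,  35., 310.]), array([223., 515., 334.]))
(array([-1., 80., 87.]), array([ 539., -201.,   92.]))
(array([-1., 83., 87.]), array([ 539., -201.,   92.]))
(array([ 1., 50., 54.]), array([523., 130.,  55.]))
```

```bash

python3 -m creep '[[0,0,0,0.12],[0,0,0,0.12],[0,0,0,0.12],[0,0,0,0.12],[0,0,0,0.12]]'
python3 -m creep '[[0,0,0,0.12],[0,0,0,0.12],[0,0,0,0.04],[-0.02,0.004,0,0],[-0.04,0.009,0,0]]'
python3 -m creep '[[-0.04,0.009,0,0],[-0.04,0.009,0,0],[-0.04,0.009,0,0],[-0.04,0.009,0,0],[-0.04,0.009,0,0]]'
python3 -m creep '[[-0.04,0.009,0,0],[-0.04,0.009,0,0],[-0.04,0.009,0,0],[-0.04,0.009,0,0],[-0.04,0.009,0,0]]'
python3 -m creep '[[-0.04,0.009,0.01,0],[-0.02,0.003,0.01,0],[0,0,0,0],[0,0,0,0]]'
python3 - <<'E'
from h import *;from plant import cams,arm
s=arm.read_state();print(s["tcp_pos"],tocmd(s,(522,122,210)),R.from_quat(s["eef_rot"]).as_matrix().round(3).tolist(),s["joints"].__repr__())
c=cams.calibration("wrist");p,d=cams.read_camera("wrist");cv2.imwrite("pics/w1.png",p[:,:,::-1]);print(proj(c,(522,122,0)),proj(c,(522,122,47)))
E
```

```text
clock: 0.52
tcp_pos: [220.0, 611.1, 236.8]
eef_rot: [0.458, 0.889, -0.001, 0.0]
ft_force: [-0.5, 0.4, -0.4]
gripper_width: 0.997
grasp_force: 0.0
clock: 0.93
tcp_pos: [247.5, 563.1, 235.9]
eef_rot: [0.571, 0.821, -0.0, -0.002]
ft_force: [-0.7, 0.8, -0.1]
gripper_width: 0.999
grasp_force: 0.0
clock: 1.35
tcp_pos: [363.3, 384.5, 237.2]
eef_rot: [0.575, 0.818, -0.0, -0.0]
ft_force: [-0.1, 0.2, 0.5]
gripper_width: 0.997
grasp_force: 0.0
clock: 1.77
tcp_pos: [473.2, 211.6, 237.2]
eef_rot: [0.575, 0.818, -0.0, -0.0]
ft_force: [0.6, 0.8, 0.6]
gripper_width: 1.001
grasp_force: 0.0
clock: 2.1
tcp_pos: [503.9, 160.0, 216.7]
eef_rot: [0.577, 0.817, -0.001, -0.001]
ft_force: [0.2, 1.0, -0.2]
gripper_width: 0.999
grasp_force: 0.0
[503.92935866 160.03038812 216.74896767] [-41.88594289   4.30370541   6.74188194] [[-0.335, 0.942, -0.002], [0.942, 0.335, -0.001], [-0.0, -0.002, -1.0]] array([-0.53640973,  0.46128213,  0.27595765,  1.80665806, -0.15555812,
        0.89710773,  0.15131512])
[317.01912352 258.17722971] [317.52506656 271.83784033]
```

View pics/w1.png

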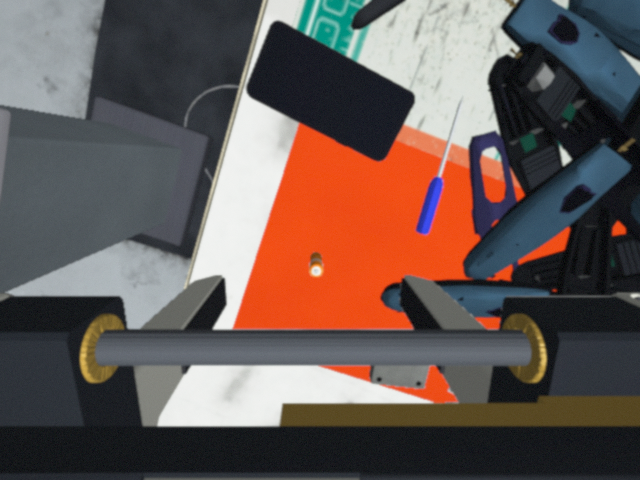

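The wrist view shows the loose cell at (316,264), with its pale top near (316,271). That agrees with (522,122).

```bash

python3 -m creep '[[-0.02,0,0.03,0],[-0.0,0.004,0.03,0],[0,0,0.03,0],[0,0,0,0],[0,0,0,0]]'
python3 - <<'E'
from h import *;from plant import cams,arm
s=arm.read_state();print(s["tcp_pos"],tocmd(s,(522,122,48)))
c=cams.calibration("wrist");p,d=cams.read_camera("wrist");print(proj(c,(522,122,0)),proj(c,(522,122,47)),proj(c,s["tcp_pos"]))
u,v=proj(c,(522,122,30)).astype(int);u0,v0=max(u-100,0),max(v-75,0)
cr=p[v0:v0+150,u0:u0+200];print(u0,v0);cv2.imwrite("pics/w2.png",cv2.resize(cr[:,:,::-1],None,fx=4,fy=4,interpolation=2))
E
```

```text
clock: 2.57
tcp_pos: [513.2, 145.9, 127.0]
eef_rot: [0.574, 0.819, -0.001, -0.001]
ft_force: [-0.6, -0.1, 1.1]
gripper_width: 0.997
grasp_force: 0.0
[513.20768831 145.92840035 126.95792189] [-25.5944962    0.3471407   78.92419005]
[313.46344611 270.51132926] [313.43964398 291.49140528] [313.11019696 306.53514653]
213 208
```

View pics/w2.png

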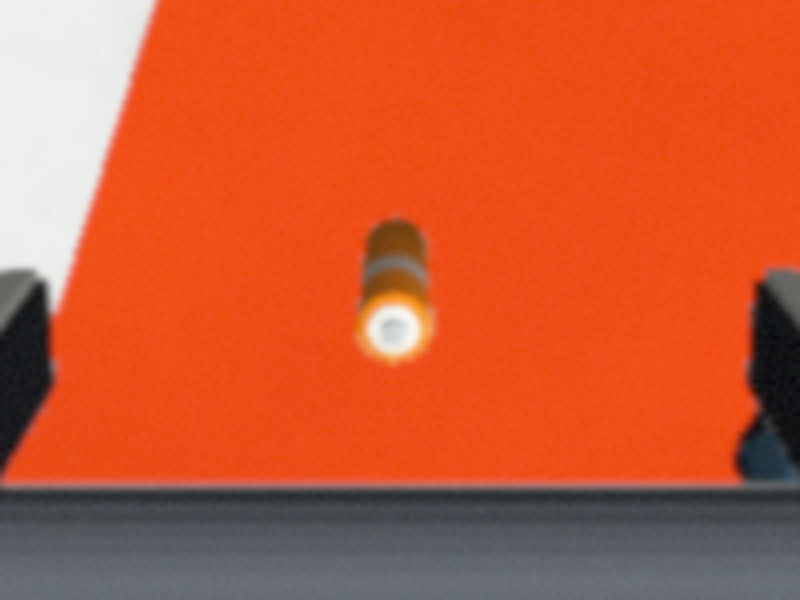

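The crop shows the cell top centred at (394,329), which is full-frame (311.1,289.9).

```bash

python3 - <<'E'
from h import *;from plant import cams,arm
s=arm.read_state();c=cams.calibration("wrist");t=onz(c,(311.1,289.9),47);print(t,tocmd(s,(t[0],t[1],49)))
E
```

```text
[521.85930137 122.00804663  47.        ] [-24.94248715  -1.36086739  79.36403316]
```

```bash

python3 -m creep '[[-0.025,-0.0014,0.01,0],[0,0,0.03,0],[0,0,0.03,0],[0,0,0.009,0],[0,0,0,0]]' 0.45
python3 -m creep '[[0,0,0,0],[0,0,0,0]]'
python3 - <<'E'
from h import *;from plant import cams,arm
s=arm.read_state();print(tocmd(s,(521.9,122,49)))
E
```

```text
clock: 3.03
tcp_pos: [521.2, 120.9, 48.3]
eef_rot: [0.575, 0.818, -0.0, -0.001]
ft_force: [-0.4, -0.4, -0.5]
gripper_width: 0.694
grasp_force: 0.0
clock: 3.2
tcp_pos: [523.3, 120.9, 50.7]
eef_rot: [0.575, 0.818, 0.002, 0.001]
ft_force: [0.7, -0.1, 0.2]
gripper_width: 0.55
grasp_force: 0.0
[ 1.54402299 -0.93869203  1.65906204]
```

```bash

python3 -m creep '[[0.001,0,0,0],[0,0,0,0],[0,0,0,0],[0,0,0,0],[0,0,0,0]]' 0 12
python3 -m creep '[[0,0,0,0],[0,0,0,0],[0,0,0,0]]'
python3 -m creep '[[0,0,-0.02,0],[0,0,-0.04,0],[0,0,-0.04,0],[0,0,0,0],[0,0,0,0]]'
python3 - <<'E'
from h import *;from plant import cams,arm
s=arm.read_state();print(tocmd(s,(522,-110,150)))
c=cams.calibration("wrist");p,d=cams.read_camera("wrist")
cv2.imwrite("pics/w3.png",p[:,:,::-1])
E
```

```text
clock: 3.62
tcp_pos: [521.5, 121.0, 48.9]
eef_rot: [0.575, 0.818, 0.0, 0.0]
ft_force: [0.3, 0.0, 0.6]
gripper_width: 0.189
grasp_force: 0.0
clock: 3.87
tcp_pos: [521.5, 120.9, 48.7]
eef_rot: [0.575, 0.818, 0.0, 0.0]
ft_force: [-0.2, 0.7, 1.9]
gripper_width: 0.149
grasp_force: 12.0
clock: 4.28
tcp_pos: [522.9, 121.2, 150.8]
eef_rot: [0.575, 0.818, 0.002, 0.002]
ft_force: [-0.4, -0.2, 0.1]
gripper_width: 0.148
grasp_force: 12.0
[-217.27672523  -79.06299762    0.4216311 ]
```

View pics/w3.png

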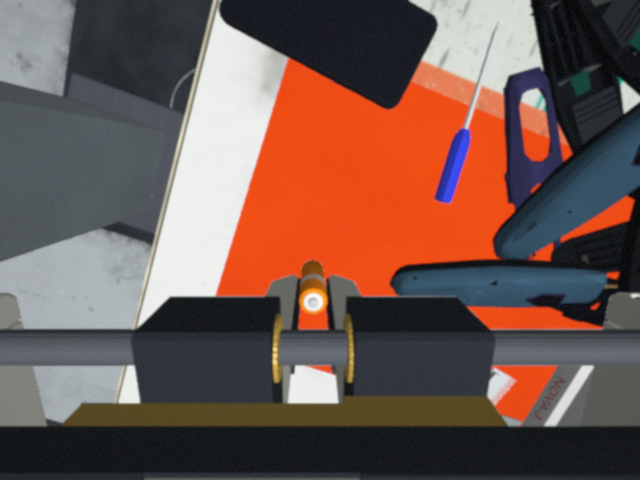

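The cell is held upright, with its top at (313,300). Next I move past the empty cup so the wrist camera can see it.

```bash

python3 -m creep '[[-0.02,-0.006,-0.01,0],[-0.035,-0.01,-0.01,0],[-0.035,-0.01,-0.01,0],[-0.035,-0.01,-0.01,0],[-0.035,-0.01,-0.01,0]]'
python3 -m creep '[[-0.035,-0.01,0,0],[-0.035,-0.01,0,0],[-0.035,-0.01,0,0],[-0.035,-0.01,0,0],[-0.02,-0.006,0,0]]'
python3 -m creep '[[-0.013,-0.003,0,0],[0,0,0,0],[0,0,0,0],[0,0,0,0]]'
python3 - <<'E'
from h import *;from plant import cams,arm
s=arm.read_state();print(s["tcp_pos"],s["joints"])
c=cams.calibration("wrist");p,d=cams.read_camera("wrist");np.save("w4.npy",p);np.save("w4d.npy",d)
print(c);cv2.imwrite("pics/w4.png",p[:,:,::-1]);print(proj(c,(518,-150,36)),proj(c,s["tcp_pos"]))
E
```

```text
clock: 4.75
tcp_pos: [530.8, -46.5, 197.0]
eef_rot: [0.575, 0.818, -0.001, -0.002]
ft_force: [1.1, 0.2, 0.0]
gripper_width: 0.149
grasp_force: 12.0
clock: 5.17
tcp_pos: [541.1, -216.4, 196.4]
eef_rot: [0.577, 0.816, -0.002, -0.001]
ft_force: [-0.5, -0.2, -0.5]
gripper_width: 0.148
grasp_force: 12.0
clock: 5.5
tcp_pos: [544.8, -221.6, 197.6]
eef_rot: [0.574, 0.819, 0.001, -0.001]
ft_force: [-0.2, 0.1, -0.2]
gripper_width: 0.148
grasp_force: 12.0
[ 544.83971773 -221.56788872  197.64122466] [ 0.18764318  0.56970903  0.25997933  1.66538544 -0.17603013  0.93197822
  0.86230993]
{'fx': 333.05102886768805, 'fy': 333.05102886768805, 'cx': 312.71804373142476, 'cy': 243.38648480405075, 'origin': array([ 521.26558146, -156.8909416 ,  345.32213792]), 'rotation': array([0.97740709, 0.17116924, 0.0214339 , 0.12213543])}
[311.87237657 150.07126383] [313.08909117 306.59145056]
```

View pics/w4.png

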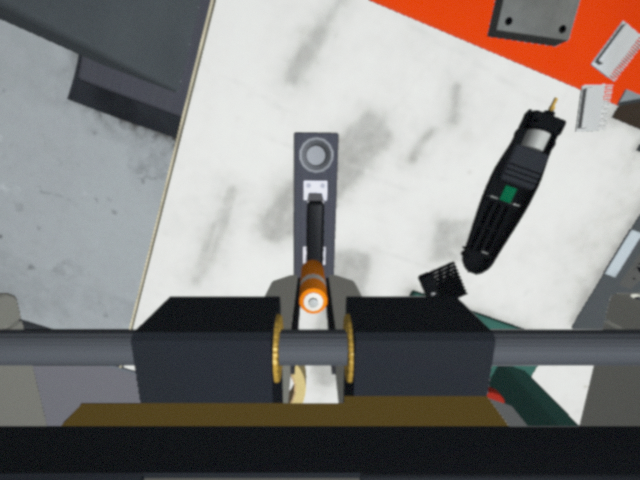

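The wrist view shows the empty cup rim at about (316,154), the handle along (316,190–250) nearly aligned with the image columns, and the held cell's top at (313,300).

```bash
cat > meas.py <<'E'
from h import *
def cup(p,box):
    u0,v0,u1,v1=box;g=cv2.resize(cv2.cvtColor(p[v0:v1,u0:u1],cv2.COLOR_RGB2GRAY),None,fx=4,fy=4,interpolation=2)
    h=cv2.HoughCircles(cv2.GaussianBlur(g,(5,5),0),cv2.HOUGH_GRADIENT,1,10,param1=80,param2=15,minRadius=20,maxRadius=90)
    return [] if h is None else [((x+.5)/4-.5+u0,(y+.5)/4-.5+v0,r/4) for x,y,r in h[0][:5]]
E
python3 - <<'E'
from meas import *
from plant import cams,arm
p=np.load("w4.npy");c=cams.calibration("wrist");s=arm.read_state()
print(cup(p,(292,130,342,180)))
hs=cv2.cvtColor(p,cv2.COLOR_RGB2HSV)
# base edges per row (dark against white bench)
g=p.max(2).astype(int)
for v in(137,178,190,200,215,230,245):
    r=g[v,280:355];k=np.where(r<140)[0]+280;print(v,k.min(),k.max(), end=' | ')
# handle bar: very dark
for v in(205,215,225,235,245):
    k=np.where(g[v,296:338]<60)[0]+296;print(v,k.min() if len(k) else 0,k.max() if len(k) else 0,end=' ; ')
# held cell top
print("celltop",cup(p,(295,285,331,318)))
cr=np.hstack([cv2.resize(p[125:265,285:350],None,fx=4,fy=4),cv2.resize(p[255:325,285:345],None,fx=8,fy=8)]) if 1 else 0
cv2.imwrite("pics/w4c.png",cr[:,:,::-1]);print(cr.shape)
E
```

```text
[(np.float32(315.75), np.float32(155.0), np.float32(9.55)), (np.float32(319.0), np.float32(155.0), np.float32(20.3)), (np.float32(312.0), np.float32(153.5), np.float32(13.125)), (np.float32(314.0), np.float32(157.0), np.float32(7.3)), (np.float32(317.25), np.float32(157.0), np.float32(7.0))]
137 294 338 | 178 294 336 | 190 293 336 | 200 294 335 | 215 293 334 | 230 293 334 | 245 294 334 | 205 307 323 ; 215 307 323 ; 225 307 323 ; 235 307 323 ; 245 307 322 ; celltop [(np.float32(313.5), np.float32(301.5), np.float32(9.075)), (np.float32(312.75), np.float32(298.25), np.float32(14.75)), (np.float32(310.75), np.float32(300.5), np.float32(12.05)), (np.float32(316.25), np.float32(303.75), np.float32(13.175)), (np.float32(316.0), np.float32(301.25), np.float32(11.65))]
(560, 740, 3)
```

View pics/w4c.png

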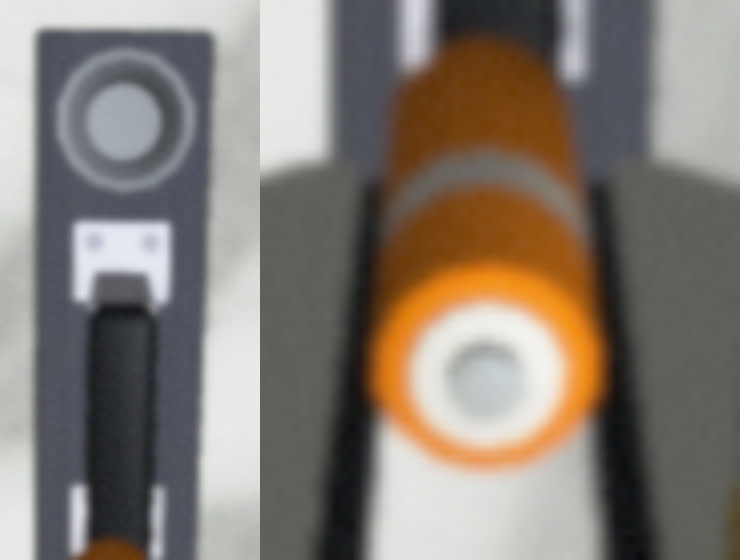

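The enlarged crop puts the rim centre at (316.1,154.4), the inner floor centre at (315.4,154.9) and the held cell's top centre at (312.9,300.2).

```bash
python3 - <<'E'
from h import *
from plant import cams,arm
c=cams.calibration("wrist");s=arm.read_state()
z=s["tcp_pos"][2];f=lambda px,h:tocmd(s,onz(c,px,h)).round(2)
print("rim",f((316.1,154.4),36),"floor",f((315.4,154.9),10),"cell",f((312.9,300.2),z-2))
for v,l,r in((137,293.8,338.2),(178,293.8,336.5),(200,293.7,335.5),(245,293.5,334.4)):print("base",f(((l+r)/2,v),6))
for v,m in((205,315.2),(215,315.1),(225,315),(235,314.9),(245,314.7)):print("bar",f((m,v),85))
print("barend",f((315,201),85))
E
```

```text
rim [ 72.17   3.09 162.14] floor [ 71.94   2.68 188.14] cell [ 2.42 -0.07  2.01]
base [ 88.8    3.29 192.19]
base [ 49.6    2.47 192.08]
base [ 27.58   1.92 192.03]
base [-19.77   1.22 191.9 ]
bar [ 33.37   1.91 113.04]
bar [ 25.45   1.83 113.02]
bar [ 17.41   1.75 113.  ]
bar [  9.24   1.67 112.98]
bar [  0.95   1.51 112.96]
barend [ 36.51   1.75 113.05]
```

```bash

python3 -m creep '[[0,0,0,0.016],[0.035,0.001,0,0],[0.0347,0.0008,0,0],[0,0,0.03,0],[0,0,0.03,0]]'
python3 -m creep '[[0,0,0.03,0],[0,0,0,0],[0,0,0,0],[0,0,0,0]]'
python3 - <<'E'
from h import *
from plant import cams,arm
s=arm.read_state();c=cams.calibration("wrist");p,d=cams.read_camera("wrist");np.save("w5.npy",p)
print(s["tcp_pos"]);u,v=proj(c,s["tcp_pos"]).astype(int);print(u,v)
cr=cv2.resize(p[210:330,240:390],None,fx=5,fy=5,interpolation=2);cv2.imwrite("pics/w5.png",cr[:,:,::-1])
E
```

```text
clock: 5.97
tcp_pos: [525.7, -153.8, 140.0]
eef_rot: [0.579, 0.815, 0.002, 0.002]
ft_force: [1.4, -0.4, 0.2]
gripper_width: 0.147
grasp_force: 12.0
clock: 6.3
tcp_pos: [524.9, -157.9, 110.0]
eef_rot: [0.582, 0.814, 0.0, 0.001]
ft_force: [0.1, 0.5, 0.8]
gripper_width: 0.141
grasp_force: 12.0
[ 524.93492314 -157.89519197  109.98984286]
313 306
```

View pics/w5.png

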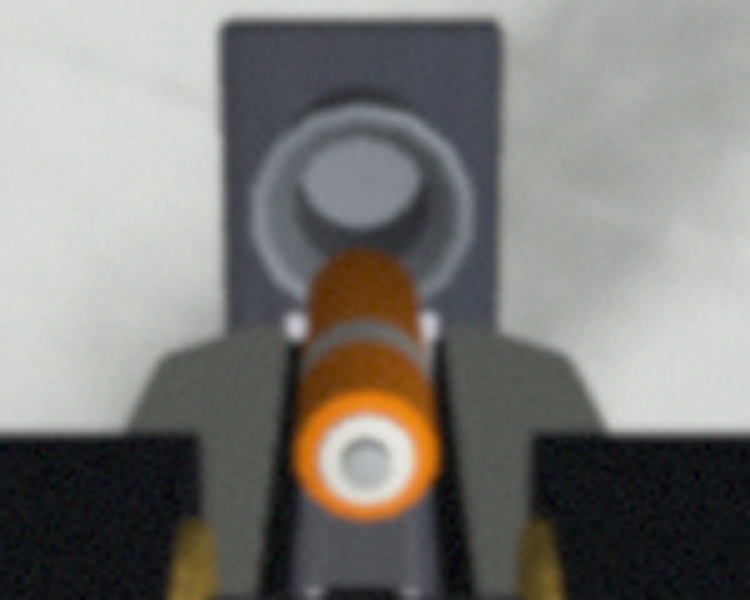

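The crop shows the cell's lower end overlapping the near side of the rim. The rim centre is at about (362,211) and the cell's top at (367,456). I'll work out the remaining offset.

```bash
python3 - <<'E'
from h import *
from plant import cams,arm
c=cams.calibration("wrist");s=arm.read_state();print(s["tcp_pos"])
z=s["tcp_pos"][2];f=lambda px,h:tocmd(s,onz(c,px,h)).round(2)
g=lambda x,y:(240+(x+.5)/5-.5,210+(y+.5)/5-.5)
print("rim sides",f(g(250,208),36),f(g(474,208),36),"rim far",f(g(362,102),36),"floor far",f(g(362,137),10),"base end",f(g(362,22),6),"base sides",f(g(222,60),6),f(g(499,60),6))
print("cell c",f(g(367,456),z-2),"bottom far edge",f(g(363,250),z-49))
E
```

```text
[ 525.28916414 -158.22758778  110.47479296]
rim sides [  6.64 -16.16  74.41] [ 6.56 14.86 74.51] rim far [21.6  -0.62 74.43] floor far [ 10.54  -0.69 100.45] base end [ 27.64  -0.66 104.41] base sides [ 21.8  -22.17 104.36] [ 21.7   20.38 104.49]
cell c [ 2.08 -0.07  2.  ] bottom far edge [ 8.41 -0.49 48.98]
```

```bash

python3 -m creep '[[0.004,-0.0003,0,0],[0,0,0.012,0],[0,0,0.01,0],[0,0,0,0],[0,0,0,0]]'
python3 - <<'E'
from h import *
from plant import cams,arm
s=arm.read_state();c=cams.calibration("wrist");p,d=cams.read_camera("wrist");print(s["tcp_pos"])
cr=cv2.resize(p[220:330,240:390],None,fx=5,fy=5,interpolation=2);cv2.imwrite("pics/w6.png",cr[:,:,::-1])
E
```

```text
clock: 6.77
tcp_pos: [522.1, -154.2, 86.6]
eef_rot: [0.582, 0.813, -0.0, -0.0]
ft_force: [0.5, -0.8, 0.4]
gripper_width: 0.146
grasp_force: 12.0
[ 522.08761629 -154.23124566   86.64301675]
```

View pics/w6.png

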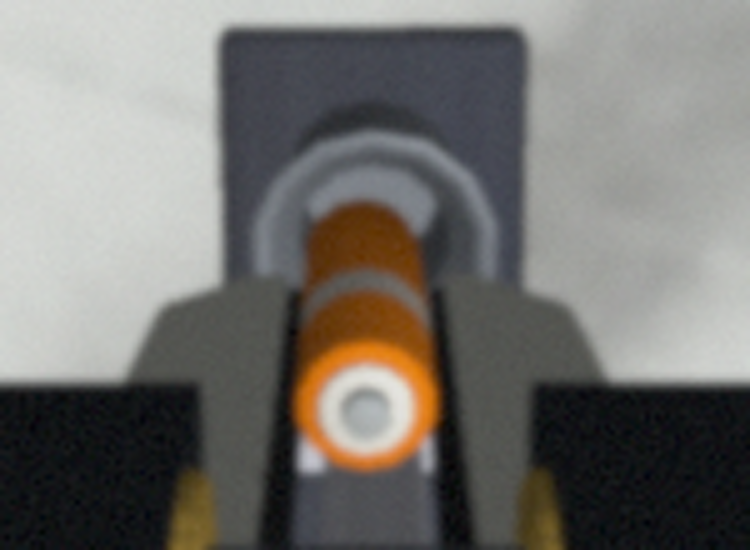

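The crop shows the rim centred at column 376 and the cell at 366, so the cell needs to go slightly to the right. I'll compute the offset.

```bash
python3 - <<'E'
from h import *
from plant import cams,arm
c=cams.calibration("wrist");s=arm.read_state();print(s["tcp_pos"])
z=s["tcp_pos"][2];f=lambda px,h:tocmd(s,onz(c,px,h)).round(2)
g=lambda x,y:(240+(x+.5)/5-.5,220+(y+.5)/5-.5)
print("rim sides",f(g(253,250),36),f(g(498,250),36),"rim far",f(g(376,130),36),"base end",f(g(373,30),6),"base sides",f(g(221,80),6),f(g(526,80),6))
print("cell c",f(g(367,406),z-2),"bottom far edge",f(g(366,203),z-49))
E
```

```text
[ 522.43626187 -154.43814071   86.95150106]
rim sides [  1.28 -14.32  50.95] [ 1.22 16.45 50.96] rim far [16.84  1.13 50.95] base end [23.36  0.91 80.95] base sides [ 16.22 -20.49  80.94] [16.15 22.45 80.95]
cell c [ 2.1  -0.07  2.  ] bottom far edge [ 8.04 -0.12 49.  ]
```

```bash

python3 -m creep '[[-0.0003,0.0011,0,0],[0,0,0.01,0],[0,0,0.008,0],[0,0,0.004,0],[0,0,0,0]]'
python3 -m creep '[[0,0,0.002,0],[0,0,0.002,0],[0,0,0,0],[0,0,0,0]]'
```

```text
clock: 7.23
tcp_pos: [522.4, -153.9, 63.1]
eef_rot: [0.582, 0.813, -0.001, -0.001]
ft_force: [0.0, -0.2, -0.1]
gripper_width: 0.145
grasp_force: 12.0
clock: 7.57
tcp_pos: [523.4, -154.3, 60.6]
eef_rot: [0.582, 0.813, -0.0, 0.0]
ft_force: [-0.2, -0.7, -0.3]
gripper_width: 0.143
grasp_force: 12.0
```

```bash

python3 -m creep '[[0,0,0.001,0],[0,0,0,0],[0,0,0,0]]'
python3 -m creep '[[0,0,0.001,0],[0,0,0,0],[0,0,0,0]]'|grep -E "tcp|ft"
```

```text
clock: 7.82
tcp_pos: [523.5, -154.3, 59.7]
eef_rot: [0.582, 0.813, 0.0, 0.0]
ft_force: [0.5, -1.0, -0.2]
gripper_width: 0.143
grasp_force: 12.0
tcp_pos: [523.5, -154.3, 58.7]
ft_force: [-0.3, 1.0, 0.6]
```

```bash

python3 -m creep '[[0,0,0.001,0],[0,0,0,0],[0,0,0,0]]'|grep -E "tcp|ft"
python3 - <<'E'
from plant import arm,cams
import numpy as np
print(np.mean([[*(arm.read_state()["ft_force"]),arm.read_state()["tcp_pos"][2]] for _ in range(3) if cams.read_camera("wrist")],0))
E
```

```text
tcp_pos: [523.7, -154.4, 58.6]
ft_force: [-1.0, 0.2, 6.8]
[-1.39654287  0.53557026  6.64729148 58.58210649]
```

Contact came at the expected floor depth, with 6.7 N at z = 58.6. I release the cell, back off upward and check.

```bash

python3 -m creep '[[0,0,-0.0008,0],[0,0,0,0],[0,0,0,0],[0,0,0,0],[0,0,0,0]]' 0.45
python3 -m creep '[[0,0,-0.01,0],[0,0,-0.035,0],[0,0,-0.04,0],[0,0,-0.03,0],[0,0,0,0]]'
python3 -m creep '[[-0.035,0,-0.02,0],[-0.033,0,0,0],[0,0,0,0],[0,0,0,0]]'
python3 - <<'E'
from h import *
from plant import cams,arm
s=arm.read_state();print(s["tcp_pos"]);c=cams.calibration("wrist");p,d=cams.read_camera("wrist");np.save("w7.npy",p)
cr=cv2.resize(p[120:320,230:400],None,fx=3,fy=3,interpolation=2);cv2.imwrite("pics/w7.png",cr[:,:,::-1])
E
```

```text
clock: 8.88
tcp_pos: [523.3, -154.2, 58.2]
eef_rot: [0.582, 0.813, -0.0, -0.0]
ft_force: [0.2, 0.5, -0.3]
gripper_width: 0.432
grasp_force: 0.0
clock: 9.3
tcp_pos: [527.2, -155.9, 180.2]
eef_rot: [0.582, 0.813, 0.002, 0.006]
ft_force: [0.0, -0.1, -1.1]
gripper_width: 0.448
grasp_force: 0.0
clock: 9.63
tcp_pos: [544.8, -220.9, 193.4]
eef_rot: [0.583, 0.812, -0.001, 0.0]
ft_force: [-1.0, 0.9, 0.0]
gripper_width: 0.45
grasp_force: 0.0
[ 544.80825783 -220.90932788  193.41350601]
```

View pics/w7.png

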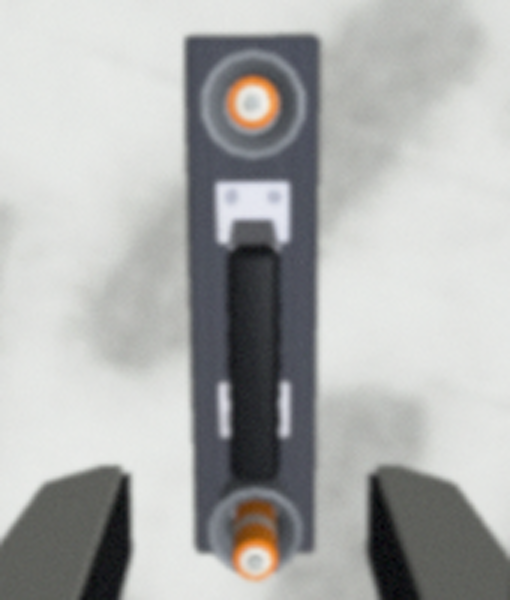

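The crop shows the loose cell standing in its cup at (252,102) and the other cell in its cup. The handle bar spans rows 248–480, centred on column 255.

```bash
python3 - <<'E'
from h import *
from plant import cams,arm
c=cams.calibration("wrist");s=arm.read_state();print(s["tcp_pos"])
f=lambda px,h:tocmd(s,onz(c,px,h)).round(2)
g=lambda x,y:(230+(x+.5)/3-.5,120+(y+.5)/3-.5)
print("bar",f(g(254.5,248),85),f(g(255,478),85),f(g(255,478),71),"base ends",f(g(252,36),6),f(g(254,551),6),"rims",f(g(253.5,104),36),f(g(254.5,534),36))
print("cell tops",f(g(252.5,102),57),f(g(255,560),57))
E
```

```text
[ 544.70623793 -218.71972148  192.87495922]
bar [ 36.1    1.31 107.92] [-26.35   1.43 107.84] [-31.59   1.52 121.83] base ends [ 93.34   0.99 186.99] [-83.99   1.56 186.77] rims [ 72.16   1.31 156.96] [-64.21   1.57 156.8 ]
cell tops [ 72.49   0.93 135.96] [-63.62   1.6  135.8 ]
```

```bash

python3 -m creep '[[0.004,0.0014,0.04,0],[0,0,0,0],[0,0,0,0],[0,0,0,0]]'|grep tcp
python3 - <<'E'
from h import *
from plant import cams,arm
s=arm.read_state();c=cams.calibration("wrist");p,d=cams.read_camera("wrist");print(s["tcp_pos"])
f=lambda px,h:tocmd(s,onz(c,px,h)).round(2)
g=p.max(2).astype(int)
u=int(round(proj(c,s["tcp_pos"])[0]))
print("expected",proj(c,R.from_quat(s["eef_rot"]).apply([32,0,s["tcp_pos"][2]-85])+s["tcp_pos"]))
k=np.where(np.median(g[100:330,u-2:u+3],1)<50)[0]+100;print("bar rows",k.min(),k.max(),f((u,k.min()-.5),85))
r0=k.min()+12;kk=np.where(g[r0,u-25:u+26]<60)[0]+u-25;print("bar cols",kk.min(),kk.max(),f((kk.mean(),r0),85))
col=np.median(g[:k.min(),u+12:u+15],1);e=np.where(col<140)[0];print("base end row",e.min(),f((u,e.min()-.5),6))
E
```

```text
tcp_pos: [545.5, -213.5, 153.8]
[ 545.52003527 -213.49206037  153.8416971 ]
expected [312.89089244 216.29377646]
bar rows 219 307 [30.53  0.07 68.86]
bar cols 300 320 [22.12 -2.25 68.86]
base end row 137 [ 86.64   0.26 147.89]
```

```bash

python3 -m creep '[[-0.002,-0.002,0.015,0],[0,0,0,0],[0,0,0,0],[0,0,0,0],[0,0,0,0]]'|grep tcp
python3 - <<'E'
from h import *
from plant import cams,arm
s=arm.read_state();c=cams.calibration("wrist");p,d=cams.read_camera("wrist");print(s["tcp_pos"],arm.read_state()["tcp_pos"])
f=lambda px,h:tocmd(s,onz(c,px,h)).round(2)
g=p.max(2).astype(int)
u=int(round(proj(c,s["tcp_pos"])[0]))
k=np.where(np.median(g[100:330,u-2:u+3],1)<50)[0]+100;print("bar rows",k.min(),k.max(),f((u,k.min()-.5),85))
for r0 in(k.min()+12,k.min()+40):
  print([ (th,f((np.where(g[r0,u-25:u+26]<th)[0].mean()+u-25,r0),85)) for th in(45,60,70)])
col=np.median(g[:k.min(),u+12:u+15],1);e=np.where(col<140)[0];print("base end row",e.min(),f((u,e.min()-.5),6))
e=np.where(g[e.min()+8,u-60:u+60]<140)[0]+u-60;print("base sides",f((e.min(),150),6),f((e.max(),150),6))
E
```

```text
tcp_pos: [544.8, -217.0, 139.5]
[ 544.78828734 -217.02774765  139.48244968] [ 544.72450364 -216.98023769  139.3208861 ]
bar rows 218 313 [33.74  0.06 54.45]
[(45, array([25.9 , -2.62, 54.45])), (60, array([25.9 , -0.8 , 54.45])), (70, array([25.9 , -0.57, 54.45]))]
[(45, array([ 7.78, -1.83, 54.47])), (60, array([ 7.78, -0.29, 54.47])), (70, array([ 7.78, -0.29, 54.47]))]
base end row 132 [ 89.62   0.25 133.38]
base sides [ 75.37 -21.69 133.37] [ 75.3   21.35 133.43]
```

```bash

python3 -m creep '[[0.0005,-0.0003,0.03,0],[0,0,0.02,0],[0,0,0.0105,0],[0,0,0,0],[0,0,0,0]]'
python3 -m creep '[[0,0,0,0],[0,0,0,0],[0,0,0,0],[0,0,0,0],[0,0,0,0]]' 0 35
python3 -m creep '[[0,0,0,0],[0,0,0,0],[0,0,0,0]]'
```

```text
clock: 10.95
tcp_pos: [543.9, -216.7, 78.1]
eef_rot: [0.582, 0.813, -0.0, -0.0]
ft_force: [-0.5, 0.7, 0.1]
gripper_width: 0.451
grasp_force: 0.0
clock: 11.37
tcp_pos: [544.2, -216.6, 78.5]
eef_rot: [0.582, 0.813, 0.0, 0.001]
ft_force: [0.7, 0.5, -2.4]
gripper_width: 0.148
grasp_force: 35.1
clock: 11.62
tcp_pos: [544.5, -216.5, 78.4]
eef_rot: [0.582, 0.813, 0.0, 0.001]
ft_force: [1.3, 0.0, 3.8]
gripper_width: 0.142
grasp_force: 35.0
```

Gripped at about 14 mm, on the bar. I lift smoothly by 120 mm.

```bash

python3 -m creep '[[0,0,-0.004,0],[0,0,-0.008,0],[0,0,-0.012,0],[0,0,-0.012,0],[0,0,-0.012,0]]' - 45
python3 -m creep '[[0,0,-0.012,0],[0,0,-0.012,0],[0,0,-0.012,0],[0,0,-0.012,0],[0,0,-0.01,0]]'
python3 -m creep '[[0,0,-0.008,0],[0,0,-0.005,0],[0,0,-0.003,0],[0,0,0,0],[0,0,0,0]]'
python3 -m creep '[[0,0,0,0],[0,0,0,0],[0,0,0,0],[0,0,0,0],[0,0,0,0]]'
python3 - <<'E'
from h import *
from plant import cams,arm
s=arm.read_state();print(s["tcp_pos"],s["ft_force"],s["wrist_torque"],R.from_quat(s["eef_rot"]).as_matrix()[:,2])
T=np.array(s["tcp_pos"]);M=R.from_quat(s["eef_rot"]);P=[]
for n in("top","scene","wrist"):
    c=cams.calibration(n);p,d=cams.read_camera(n)
    v,u=np.mgrid[:480,:640];q=np.stack([(u-c["cx"])/c["fx"]*d,(v-c["cy"])/c["fy"]*d,d],-1)
    w=R.from_quat(c["rotation"]).apply(q.reshape(-1,3))+c["origin"];t=M.inv().apply(w-T).reshape(480,640,3)
    h=cv2.cvtColor(p,cv2.COLOR_RGB2HSV);o=(h[...,0]>5)&(h[...,0]<22)&(h[...,1]>150)
    for x in(68,-68):
        k=(d>0)&o&(np.hypot(t[...,0]-x,t[...,1])<16)&(t[...,2]>0)&(t[...,2]<70)
        if k.sum():print(n,x,k.sum(),"median",np.median(t[k],0).round(1),"top z(down)",np.percentile(t[k][:,2],5).round(1))
    k=(d>0)&(abs(t[...,1])<24)&(abs(t[...,0])<95)&(t[...,2]>62)&(t[...,2]<84)&(p.max(2)<130)
    a=t[k]
    if len(a)>100:
        co=np.linalg.lstsq(np.c_[a[:,:2],np.ones(len(a))],a[:,2],rcond=None)[0];print(n,"base plane slope",co.round(3),len(a))
E
```

```text
clock: 12.03
tcp_pos: [542.4, -216.3, 125.7]
eef_rot: [0.582, 0.813, -0.001, -0.002]
ft_force: [-0.2, -0.4, -4.9]
gripper_width: 0.144
grasp_force: 45.0
clock: 12.45
tcp_pos: [542.7, -216.3, 184.2]
eef_rot: [0.582, 0.813, -0.0, -0.001]
ft_force: [0.3, -0.2, -4.6]
gripper_width: 0.141
grasp_force: 45.0
clock: 12.87
tcp_pos: [543.4, -216.4, 199.5]
eef_rot: [0.582, 0.813, -0.0, -0.001]
ft_force: [-0.2, 0.8, -3.5]
gripper_width: 0.146
grasp_force: 45.0
clock: 13.28
tcp_pos: [543.7, -216.5, 199.7]
eef_rot: [0.582, 0.813, -0.0, -0.0]
ft_force: [-0.5, 0.1, -5.0]
gripper_width: 0.143
grasp_force: 45.0
[ 543.66417843 -216.53210901  199.69631944] [-0.54274435  0.08897434 -4.99631112] [-0.06833509  0.02834148  0.05491366] [-3.80012648e-04  1.57747175e-05 -9.99999928e-01]
top base plane slope [-2.700e-02 -1.300e-02  7.411e+01] 256
scene 68 61 median [65.8 -3.6 29.6] top z(down) 21.5
scene -68 73 median [-69.3  -3.   30.6] top z(down) 22.1
scene base plane slope [-1.0000e-03 -1.7000e-02  7.2629e+01] 1281
wrist 68 262 median [67.9  0.1 21.2] top z(down) 20.2
wrist -68 385 median [-63.   -0.1  25.3] top z(down) 20.8
wrist base plane slope [-4.0000e-03 -3.0000e-03  7.2188e+01] 4691
```

```bash
python3 -c "from plant import finish_job;print(finish_job())"
```

```text
the job is handed in; nothing more can be done
None
```

The loose cell stands fully down in the empty cup and was released before the lift; the carrier is now held by mid-handle, level and steady about 121 mm above the bench with a cell in each cup, and the job was handed in at about 13.5 s.

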